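# Lay out stripped spindle parts in reverse for refitting

## Robot

A 6-joint arm with a two-finger parallel gripper is mounted at the origin on a cart in front of the work surface, level with it; the furniture and walls round the work are solid. World frame = base frame: x ahead of the robot, y to its left, z up, the work surface at z = 0. Lengths are in m, angles in degrees, forces in N, time in s.
With the tool pointing down it reaches from about 0.4 to 0.825 m from the base axis. Payload 7 kg.
Tool frame: the origin (TCP) lies between the finger pads; the fingertips stand 25 mm ahead of it and the grasp point (between the pads) lies 6 mm ahead of it; z points along the fingers, y is the line along which they close (so a half turn about z gives the same grasp; the last joint's range is limited). The gripper opens to 88 mm and grips with 3 to 60 N. Pads are 19 mm wide; open, the fingers measure 130 mm over their backs; the gripper's body (78 mm by 193 mm) begins 47 mm behind the grasp point.
Start: joints at [82.34, 20.546, 0.682, 0, -70.136, -16.507], TCP at [0.276, 0.616, 0.23] pointing down, gripper open.
Joint ranges: [-176.03, 176.03], [-82.01, 121.73], [-58.28, 71.71], [-173.87, 95.51], [-174.79, -0.11], [-173.66, 173.66]. Speed limits (degrees/s): [136.94, 136.94, 172.46, 180, 180, 180].

## Interface

Orientations are given as [roll, pitch, yaw] about the fixed x, y, z axes, in that order (R = Rz(yaw) Ry(pitch) Rx(roll)).
In Python, from plant import r gives the robot as it stands.
- The arm moves only by the shell command python3 -m crank 'ROWS' [FORCE]. ROWS is JSON, a list of rows, each a list of 3 entries, a list of its own where there are three numbers: the turn, a rotation vector about the tool's x, y, z in degrees, then the shift along the tool's x, y, z in cm, then the closure, from -1 (fully open) to 1 (shut). In form: [[[wx, wy, wz], [dx, dy, dz], fingers], ...]. A call has 1 to 8 rows; each row shifts and turns the commanded pose from where the row before left it, along the tool's axes as they then stand; what a row does not reach is not made up. A row lasts 1/10 s, in which the tool goes at most 50 mm and 8.59 degrees, less where a joint would pass 70% of its speed; a pose out of reach is approached as far as the arm can. A call with a gripper value outside its range is refused whole. The fingers move at their own pace and stop on an object; FORCE is the grip in N (left out, the last holds). Time passes only in rows, so rows that do not move let the fingers close. It gives the time, the measured TCP pose, the force, the opening and the grip force at its end, in the units of the state.
- r.get_state(): the state, without advancing time (a new reading comes with each control period).
- r.capture(name): name is "side" or "top" or "wrist"; returns a dict with "color" (384x512x3 uint8, red, green, blue), "range_z" (384x512 float32, m along the optical axis (not along the pixel's ray), 0 where there is no reading), "intrinsics" (3x3 intrinsics, pixels), "world_from_camera" (4x4, takes a point from camera to world coordinates); the wrist camera has in their place "hand_eye" (4x4, takes a point from camera to tool coordinates, whose origin is the TCP and whose axes are the flange's). Camera axes: x right, y down, z forward; pixel columns grow to the right and rows downward; lengths in m; the calibration is good to about 2 mm. A picture is of the moment at which its call begins: read the wrist's pose just before it.
- r.close_job(): hands the job in; it is judged then, once.
The state is a dict: "time_s": time; "joints": joint angles; "qd": joint speeds; "joint_torque": joint torques, N m; "tcp_pos": TCP position; "eef_rot": TCP orientation; "contact_force": force on the tool from outside, world axes, zero at the start; "moment": the same for the moment, N m; "gripper_width": finger opening in m; "gripper_force": force on a finger pad.
Only numpy, scipy, OpenCV 4.12 (cv2) and the standard library are available. Lean on these libraries where they do the work, as an engineer would, in place of code of your own. Each camera call takes 0.05 s, during which the arm holds its last target. There are 200 camera calls.

## Task

A spindle has been stripped and its four parts stand in the wooden rack in the order they came off, the first one off at the end with the red cap. Set them out in the blue rack in the reverse order, ready for refitting: the last one off goes on the seat next to the blue rack's red-capped end, and so on until the first one off stands on the seat farthest from it. Stand each part upright as it stands now, centred on its own green seat, and let go of it.

Things in the scene. Friction and masses are not known exactly. Their poses are not given: they have to be found in the camera images.
- bronze_bush: flanged bush of yellow bronze with a bore: flange 45 mm across and 8 mm high at the foot, round body 36 mm across above it, 30 mm high in all. About 0.14 kg. Origin: centre of its underside, z up through the bore. Starts standing on one of the four pads of the wooden rack.
- steel_bush: flanged bush of light grey steel with a bore, the tallest and slimmest part: flange 38 mm across and 8 mm high at the foot, round body about 30 mm across above it, 34 mm high in all. About 0.12 kg. Origin: centre of its underside, z up through the bore. Starts standing on one of the four pads of the wooden rack.
- collar: near-black steel collar with a wide bore: flange 62 mm across and 6 mm high at the foot, round body 50 mm across above it, 22 mm high in all. About 0.22 kg. Origin: centre of its underside, z up through the bore. Starts standing on one of the four pads of the wooden rack.
- gear: grey steel spur gear lying flat, 55 mm across the teeth, toothed rim 13 mm high with a small hub up to 19 mm. About 0.20 kg. Origin: centre of its underside, z up through the bore. Starts standing on one of the four pads of the wooden rack.
- pad_bronze_bush: fixed green round pad, 64 mm across, 3 mm thick, under the bronze bush at the start; all four alike, in a row 74 mm apart on the fixed wooden rack (100 x 312 mm). Origin: centre of its underside, on the 12 mm high board; the part stands 3 mm above it. y runs along the row, +y to the red-capped end (the other cap is black). End rails, 28 mm high at most, lie 40 mm beyond the outer pads' centres
- pad_steel_bush: fixed green round pad, 64 mm across, 3 mm thick, under the steel bush at the start; all four alike, in a row 74 mm apart on the fixed wooden rack (100 x 312 mm). Origin: centre of its underside, on the 12 mm high board; the part stands 3 mm above it. y runs along the row, +y to the red-capped end (the other cap is black). End rails, 28 mm high at most, lie 40 mm beyond the outer pads' centres
- pad_collar: fixed green round pad, 64 mm across, 3 mm thick, under the collar at the start; all four alike, in a row 74 mm apart on the fixed wooden rack (100 x 312 mm). Origin: centre of its underside, on the 12 mm high board; the part stands 3 mm above it. y runs along the row, +y to the red-capped end (the other cap is black). End rails, 28 mm high at most, lie 40 mm beyond the outer pads' centres
- pad_gear: fixed green round pad, 64 mm across, 3 mm thick, under the gear at the start; all four alike, in a row 74 mm apart on the fixed wooden rack (100 x 312 mm). Origin: centre of its underside, on the 12 mm high board; the part stands 3 mm above it. y runs along the row, +y to the red-capped end (the other cap is black). End rails, 28 mm high at most, lie 40 mm beyond the outer pads' centres
- build_rack: the empty blue rack, fixed: a board 100 mm (x) by 312 mm (y), 12 mm high; origin: centre of its underside, y along the row. Four green round seats, 64 mm across, rise 3 mm from it (tops 15 mm above origin), centred at x = 0 and y = -111, -37, 37 and 111 mm. End rails at y = -151 and 151 mm, 28 mm high. A fixed vice (195 mm high) and bench shear (lever to 270 mm) stand between the two racks.
- red_cap: red cap, 86 x 14 x 6 mm, fixed on one end rail of the blue rack, at y = +151 or -151 mm of the rack (either may be drawn; the other end has a black cap). Origin: centre of its underside. A wall shelf, 0.49 m above the bench, overhangs its back from 0.72 m ahead of the base: swing from rack to rack with the arm drawn in.

How it is judged:
By the outcome, as a careful person would: the job done as asked, in the order asked, and still so for the second after the job is handed in, with the robot touching nothing.
It also fails if it takes over 141 s, if anything falls off the work surface, if the arm or the gripper's body presses on something with over 40 N, if the wrist force passes 120 N, or if a joint passes its speed limit or range.

## Working session

There is one attempt and no reset: what is moved stays moved. The work goes in short steps, Python scripts to look and compute and a shell command to move; the robot and the scene stay as the last step left them, time stands still between calls to the robot, and variables do not carry over. Pictures are saved under pics/ and viewed, at most 14 in all, crops included, and the job is handed in when it is done.

```bash
mkdir -p pics; ls; python3 - <<'E'
from plant import r
import cv2,numpy as np
print(r.get_state())
for n in ("side","top"):
    c=r.capture(n); cv2.imwrite(f"pics/{n}0.png",c["color"][:,:,::-1]); np.savez(f"pics/{n}0.npz",**c)
    print(n,c["intrinsics"],c["world_from_camera"])
E
```

```text
pics
{'time_s': 0.0, 'joints': array([ 8.23392258e+01,  2.05910317e+01,  6.33785664e-01, -2.08246836e-02,
       -7.01361487e+01, -1.65050557e+01]), 'qd': array([ 0.10134947, -0.07430348, -0.00546867, -0.03882237,  0.00843291,
        0.00501272]), 'joint_torque': array([ 1.62910026e-03, -5.82714415e+01,  2.93058836e+01,  6.99696198e+00,
        6.97512121e-03, -1.62443766e-04]), 'tcp_pos': array([0.27617223, 0.61538242, 0.22952512]), 'eef_rot': array([ 1.79904891e+02, -7.76623445e-03, -2.41729153e+01]), 'contact_force': array([ 0.41143094, -0.51619356,  0.13797032]), 'moment': array([0.04289691, 0.02410866, 0.01228055]), 'gripper_force': 0.0, 'gripper_width': 0.08769910263774382}
side [[396.02185549   0.         249.6845944 ]
 [  0.         396.02185549 188.34826858]
 [  0.           0.           1.        ]] [[ 0.96756875 -0.1524123   0.20144779  0.20328761]
 [-0.25249148 -0.55931605  0.78956545 -1.18346992]
 [-0.0076665  -0.81482271 -0.57965954  0.91833639]
 [ 0.          0.          0.          1.        ]]
top [[445.71568553   0.         259.08685543]
 [  0.         445.71568553 189.96405905]
 [  0.           0.           1.        ]] [[-0.01640756 -0.97454472  0.223592    0.17065511]
 [-0.99984582  0.01739081  0.00242891 -0.01578298]
 [-0.00625553 -0.22351768 -0.9746798   1.62529293]
 [ 0.          0.          0.          1.        ]]
```

View pics/top0.png

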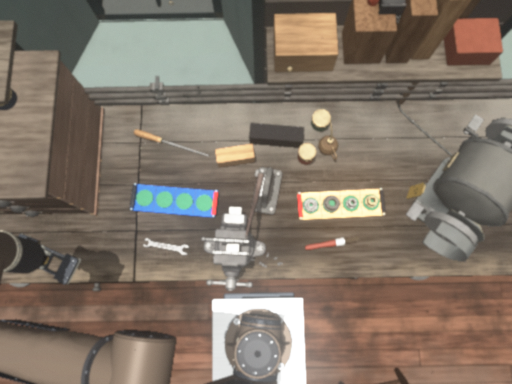

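View pics/side0.png

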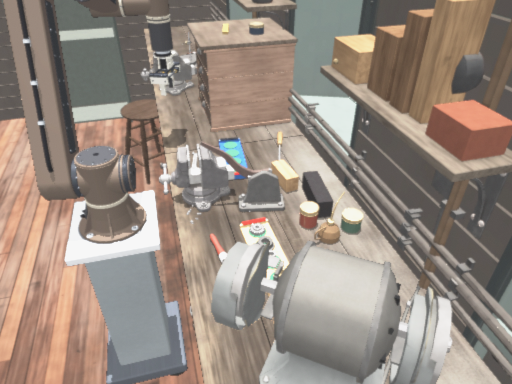

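The top view shows the blue rack at (175,200), with its red cap on the right at (215,203). The wooden rack is at (340,204) with its red cap on the left at (300,206). The vice and shear stand between them at (240,230).

```bash
cat > h.py <<'E'
import numpy as np,cv2
def ray(c,u,v,z):
    K=c["intrinsics"];T=c["world_from_camera"]
    d=T[:3,:3]@np.linalg.solve(K,[u,v,1]);o=T[:3,3]
    return o+d*(z-o[2])/d[2]
E
python3 - <<'E'
import cv2,numpy as np
from h import *
c=np.load("pics/top0.npz");im=c["color"]
hsv=cv2.cvtColor(im,cv2.COLOR_RGB2HSV)
a=cv2.resize(im[180:225,125:225],None,fx=6,fy=6,interpolation=cv2.INTER_CUBIC)
b=cv2.resize(im[180:225,292:392],None,fx=6,fy=6,interpolation=cv2.INTER_CUBIC)
cv2.imwrite("pics/crop0.png",np.vstack([a,b])[:,:,::-1])
def blobs(m,z,name,mn=30):
    m=m.astype(np.uint8);n,l,s,ce=cv2.connectedComponentsWithStats(m)
    for i in range(1,n):
        if s[i,4]>mn and 120<ce[i][0]<400 and 170<ce[i][1]<240:
            print(name,ce[i].round(1),s[i],ray(c,*ce[i],z).round(4))
H,S,V=[hsv[:,:,i].astype(int) for i in range(3)]
blobs((H>55)&(H<90)&(S>80),.015,"green")
blobs(((H<8)|(H>172))&(S>120),.034,"red",10)
blobs((H>100)&(H<125)&(S>120),.012,"blue")
# board outlines by contour
for nm,(x0,x1) in dict(blue=(120,230),wood=(290,395)).items():
    if nm=="blue": m=((H>55)&(H<125)&(S>80))
    else: m=((V>200)|((H<8)|(H>172))&(S>120))
    m=m.astype(np.uint8); m[:, :x0]=0;m[:,x1:]=0;m[:180]=0;m[225:]=0
    m=cv2.morphologyEx(m,cv2.MORPH_CLOSE,np.ones((9,9)))
    k=max(cv2.findContours(m,0,1)[0],key=cv2.contourArea)
    q=cv2.boxPoints(cv2.minAreaRect(k))
    print(nm,q.round(1).tolist(),np.array([ray(c,*p,.012)[:2] for p in q]).round(3).tolist())
d=c["range_z"]; print(d[200,175],d[204,312])
E
```

```text
green [144.1 197.4] [136 190  17  16 206] [0.5193 0.4141 0.015 ]
green [164.1 199.2] [156 192  17  16 200] [0.5114 0.3398 0.015 ]
green [184.  200.8] [176 193  17  16 201] [0.5042 0.2661 0.015 ]
green [203.5 202.5] [196 195  16  16 197] [0.4963 0.1937 0.015 ]
red [215. 203.] [212 192   7  23  96] [0.4899 0.1494 0.034 ]
red [299.  205.3] [297 194   5  23  94] [ 0.476  -0.1559  0.034 ]
blue [172.4 200.5] [ 133  184   80   33 1120] [0.5064 0.3094 0.012 ]
blue [[132.5, 210.6999969482422], [134.89999389648438, 182.6999969482422], [213.3000030517578, 189.39999389648438], [211.0, 217.3000030517578]] [[0.471, 0.455], [0.577, 0.452], [0.546, 0.158], [0.441, 0.166]]
wood [[296.29998779296875, 192.10000610351562], [382.70001220703125, 187.8000030517578], [384.1000061035156, 215.39999389648438], [297.70001220703125, 219.6999969482422]] [[0.53, -0.15], [0.541, -0.471], [0.437, -0.468], [0.427, -0.151]]
1.6540276 1.6339258
```

View pics/crop0.png

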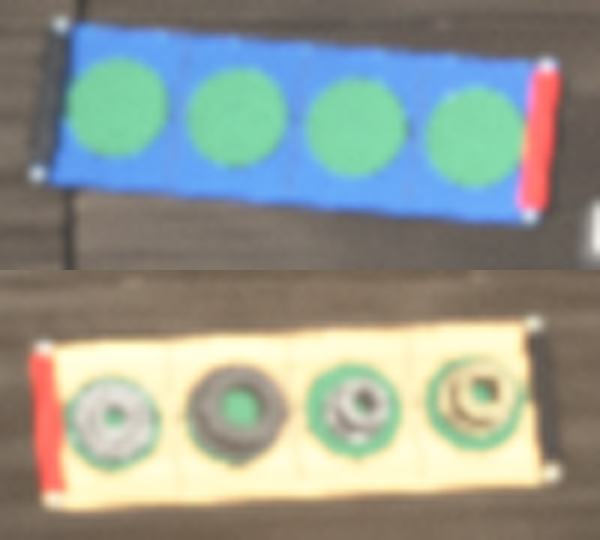

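Order off, from the red end: gear, collar, steel bush, bronze bush. The blue rack's red end is on its low-y side, so the seats take, from that end: bronze, steel, collar, gear. I'll raise and turn the tool, then look at the blue rack with the wrist camera.

```bash
python3 -m crank '[[[0,0,8.2],[0,0,-2],-1],[[0,0,8.2],[0,0,-2],-1],[[0,0,8.2],[0,0,-2],-1],[[0,0,8.2],[0,0,-2],-1],[[0,0,8.2],[0,0,-2],-1],[[0,0,8.2],[0,0,-2],-1],[[0,0,8.2],[0,0,-2],-1],[[0,0,8.2],[0,0,-2],-1]]' 25
python3 -m crank '[[[0,0,0],[3.9,-2.7,0],-1],[[0,0,0],[3.9,-2.7,0],-1],[[0,0,0],[3.9,-2.7,0],-1],[[0,0,0],[3.9,-2.7,0],-1],[[0,0,0],[3.9,-2.7,0],-1],[[0,0,0],[3.9,-2.7,0],-1],[[0,0,0],[3.9,-2.7,0],-1],[[0,0,0],[0,0,0],-1]]'
cat >> h.py <<'E'
from scipy.spatial.transform import Rotation as Ro
def wrist(name):
    from plant import r
    s=r.get_state();c=r.capture("wrist")
    T=np.eye(4);T[:3,:3]=Ro.from_euler("xyz",s["eef_rot"],degrees=True).as_matrix();T[:3,3]=s["tcp_pos"]
    c["world_from_camera"]=T@c["hand_eye"]
    cv2.imwrite(f"pics/{name}.png",c["color"][:,:,::-1]);np.savez(f"pics/{name}.npz",**c)
    print("tcp",s["tcp_pos"].round(4),s["eef_rot"].round(2),"cam",c["world_from_camera"][:3,3].round(3))
    return c
def masks(c):
    h=cv2.cvtColor(c["color"],cv2.COLOR_RGB2HSV);H,S,V=[h[:,:,i].astype(int) for i in range(3)]
    return H,S,V
E
python3 - <<'E'
from h import *
c=wrist("w1");print(c["hand_eye"].round(3).tolist())
E
```

```text
time_s: 0.9
tcp_pos: [0.2763, 0.6156, 0.3908]
eef_rot: [180.0, -0.0, -90.1]
contact_force: [-1.2, -0.1, 0.9]
gripper_width: 0.0875
gripper_force: 0.0
time_s: 1.7
tcp_pos: [0.4686, 0.3394, 0.3907]
eef_rot: [-180.0, -0.0, -90.0]
contact_force: [0.0, 0.2, -0.5]
gripper_width: 0.0876
gripper_force: 0.0
tcp [0.4686 0.3394 0.3907] [-1.7998e+02 -3.0000e-02 -9.0020e+01] cam [0.468 0.265 0.545]
[[-0.0, -0.962, -0.274, 0.075], [1.0, -0.0, 0.001, 0.0], [-0.001, -0.274, 0.962, -0.154], [0.0, 0.0, 0.0, 1.0]]
```

View pics/w1.png

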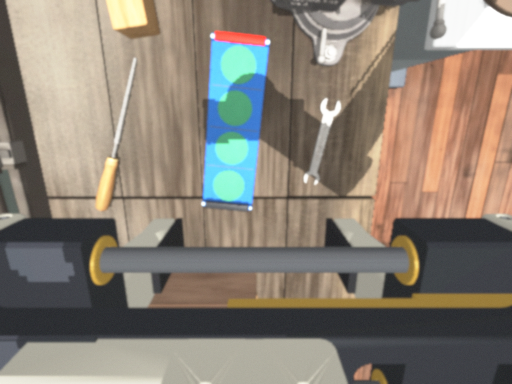

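The wrist view shows all four seats at about (240,63), (235,107), (231,149) and (228,185), with the red cap at (240,38). I'll compute their positions and then swing to the wooden rack.

```bash
cat > seats.py <<'E'
from h import *
def seats(c,z=.015):
    H,S,V=masks(c); m=((H>50)&(H<92)&(S>60)).astype(np.uint8)
    out=[]
    for k in cv2.findContours(m,0,1)[0]:
        if cv2.contourArea(k)<300: continue
        # ray the contour on the seat plane and fit there
        P=np.float32([ray(c,*p[0],z)[:2]*1000 for p in k])
        (x,y),(a,b),_=cv2.fitEllipse(P); out.append((x,y,a,b))
    return np.array(out)
E
python3 - <<'E'
from seats import *
for f in("w1","top0"):print(seats(dict(np.load(f"pics/{f}.npz"))).round(1))
E
```

```text
[[518.9 411.5  59.7  61.4]
 [511.2 338.   60.4  60.7]
 [503.6 264.2  59.7  59.9]
 [496.  190.9  60.3  60.8]]
[]
```

```bash
python3 -m crank '[[[0,0,0],[4,0.6,0],-1],[[0,0,0],[4.5,0.6,0],-1],[[0,0,0],[4.5,0.6,0],-1],[[0,0,0],[4.5,0.3,0],-1],[[0,0,0],[4.5,0,0],-1],[[0,0,0],[4.5,0,0],-1],[[0,0,0],[4.5,0,0],-1],[[0,0,0],[4.5,0,0],-1]]'
python3 -m crank '[[[0,0,0],[4.5,0,0],-1],[[0,0,0],[4.5,-0.6,0],-1],[[0,0,0],[4,-0.6,0],-1],[[0,0,0],[4,-0.9,0],-1],[[0,0,0],[1,-0.5,0],-1],[[0,0,0],[0,0,0],-1],[[0,0,0],[0,0,0],-1]]'
python3 -c "
from h import *
wrist('w2')"
```

```text
time_s: 2.55
tcp_pos: [0.4464, -0.0123, 0.3905]
eef_rot: [-180.0, 0.0, -89.7]
contact_force: [1.6, 0.5, -0.5]
gripper_width: 0.0875
gripper_force: 0.0
time_s: 3.25
tcp_pos: [0.4737, -0.1906, 0.39]
eef_rot: [179.9, 0.0, -89.8]
contact_force: [-1.2, 0.9, -0.8]
gripper_width: 0.0874
gripper_force: 0.0
tcp [ 0.4737 -0.1906  0.39  ] [ 1.7995e+02  2.0000e-02 -8.9760e+01] cam [ 0.474 -0.265  0.544]
```

View pics/w2.png

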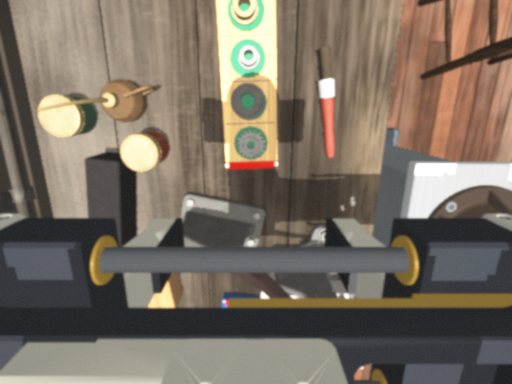

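The wooden rack from the red cap (250,165): gear (251,143), collar (248,100), steel (247,56), bronze (245,10), so the order is confirmed. I'll step along the row and lower for a closer look.

```bash
python3 -m crank '[[[0,0,0],[3,-0.2,2.5],-1],[[0,0,0],[3,-0.2,2.5],-1],[[0,0,0],[3,-0.2,2.5],-1],[[0,0,0],[3,0,2.5],-1],[[0,0,0],[0,0,0],-1],[[0,0,0],[0,0,0],-1]]'
python3 - <<'E'
from seats import *
c=wrist('w3')
cv2.imwrite("pics/w3c.png",cv2.resize(c["color"][:230,130:390],None,fx=2.6,fy=2.6,interpolation=cv2.INTER_CUBIC)[:,:,::-1])
print(seats(c).round(1)); print(seats(dict(np.load("pics/w2.npz"))).round(1))
E
```

```text
time_s: 3.9
tcp_pos: [0.4802, -0.3106, 0.2902]
eef_rot: [179.9, 0.0, -89.7]
contact_force: [-0.2, 0.9, 0.8]
gripper_width: 0.087
gripper_force: 0.0
tcp [ 0.4802 -0.3106  0.2902] [ 1.7994e+02  1.0000e-02 -8.9740e+01] cam [ 0.48  -0.385  0.444]
[[ 484.8 -349.7   58.7   59.2]
 [ 487.3 -423.    58.3   58.7]]
[[ 484.7 -349.1   57.1   58.4]]
```

View pics/w3c.png

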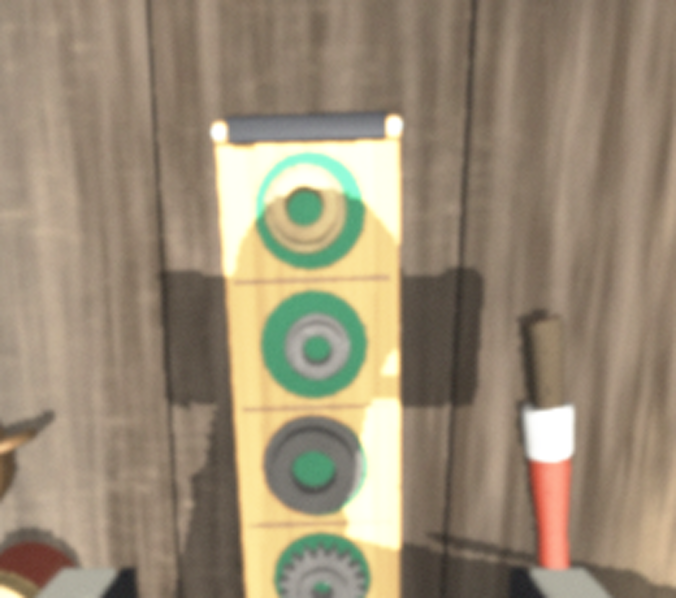

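The close view shows bronze at crop (305,206), steel (316,347) and collar (314,467), with the gear at the bottom edge. The green visible through each bore marks the part's axis, so I'll compute from that.

```bash
cat > bores.py <<'E'
from seats import *
def bores(c,tops,amin=25):
    """green spots inside bores: centroid ray cast at mid height"""
    H,S,V=masks(c); m=((H>50)&(H<92)&(S>60)).astype(np.uint8)
    cs,hi=cv2.findContours(m,cv2.RETR_LIST,1)[:2]
    for k in cs:
        a=cv2.contourArea(k)
        if amin<a<500:
            M=cv2.moments(k);u,v=M["m10"]/a,M["m01"]/a
            print("px",round(u,1),round(v,1),"area",a,{t:(1000*ray(c,u,v,(.015+t)/2)[:2]).round(1).tolist() for t in tops})
E
python3 - <<'E'
from bores import *
for f in("w3","w2"): print(f);bores(dict(np.load(f"pics/{f}.npz")),(.034,.037,.045,.049),8)
E
```

```text
w3
px 253.2 210.8 area 125.5 {0.034: [480.0, -226.0], 0.037: [480.0, -226.6], 0.045: [480.0, -228.1], 0.049: [480.0, -228.9]}
px 250.2 179.9 area 149.0 {0.034: [484.9, -277.3], 0.037: [484.9, -277.7], 0.045: [484.8, -278.8], 0.049: [484.8, -279.3]}
px 251.5 133.6 area 57.0 {0.034: [483.0, -348.6], 0.037: [483.0, -348.7], 0.045: [483.0, -349.0], 0.049: [483.0, -349.2]}
px 246.8 79.5 area 111.5 {0.034: [489.8, -424.0], 0.037: [489.8, -423.9], 0.045: [489.7, -423.5], 0.049: [489.6, -423.3]}
w2
px 250.5 144.1 area 19.0 {0.034: [479.1, -200.5], 0.037: [479.1, -200.6], 0.045: [479.0, -201.1], 0.049: [479.0, -201.4]}
px 250.5 131.6 area 78.5 {0.034: [479.1, -223.4], 0.037: [479.1, -223.5], 0.045: [479.0, -223.9], 0.049: [479.0, -224.0]}
px 247.4 100.5 area 155.0 {0.034: [484.6, -278.0], 0.037: [484.6, -278.0], 0.045: [484.5, -277.9], 0.049: [484.5, -277.9]}
px 248.2 55.6 area 35.0 {0.034: [483.1, -351.6], 0.037: [483.0, -351.3], 0.045: [483.0, -350.6], 0.049: [482.9, -350.3]}
px 248.4 57.0 area 472.5 {0.034: [482.8, -349.2], 0.037: [482.7, -349.0], 0.045: [482.7, -348.4], 0.049: [482.6, -348.0]}
px 244.0 6.1 area 44.5 {0.034: [489.9, -425.9], 0.037: [489.9, -425.4], 0.045: [489.7, -424.2], 0.049: [489.7, -423.6]}
px 249.8 18.6 area 244.5 {0.034: [480.3, -407.7], 0.037: [480.2, -407.3], 0.045: [480.2, -406.2], 0.049: [480.2, -405.7]}
```

```bash
python3 -m crank '[[[0,0,0],[2.8,-0.25,4],-1],[[0,0,0],[2.8,-0.25,4],-1],[[0,0,0],[2.8,-0.25,4],-1],[[0,0,0],[2.9,-0.2,4],-1],[[0,0,0],[0,0,2.5],-1],[[0,0,0],[0,0,2.5],-1],[[0,0,0],[0,0,1.5],-1],[[0,0,0],[0,0,0],-1]]'
python3 -m crank '[[[0,0,0],[0,0,1],-1],[[0,0,0],[0,0,0.5],-1],[[0,0,0],[0,0,0],-1],[[0,0,0],[0,0,0],-1]]'
```

```text
time_s: 4.75
tcp_pos: [0.4903, -0.4226, 0.0646]
eef_rot: [179.9, 0.1, -89.7]
contact_force: [1.0, 0.4, -0.5]
gripper_width: 0.0879
gripper_force: 0.0
time_s: 5.15
tcp_pos: [0.4905, -0.4244, 0.0512]
eef_rot: [-180.0, -0.0, -89.8]
contact_force: [0.9, -1.3, -0.4]
gripper_width: 0.0877
gripper_force: 0.0
```

```bash
python3 -m crank '[[[0,0,0],[0,0,0],1],[[0,0,0],[0,0,0],1],[[0,0,0],[0,0,0],1],[[0,0,0],[0,0,0],1],[[0,0,0],[0,0,0],1],[[0,0,0],[0,0,0],1],[[0,0,0],[0,0,0],1],[[0,0,0],[0,0,0],1]]' 30
python3 -m crank '[[[0,0,0],[0,0,-1],1],[[0,0,0],[0,0,-2],1],[[0,0,0],[0,0,-3],1],[[0,0,0],[0,0,0],1],[[0,0,0],[0,0,0],1]]'
python3 -c "
from h import *
wrist('w4')"
```

```text
time_s: 5.95
tcp_pos: [0.4901, -0.4243, 0.0504]
eef_rot: [180.0, 0.0, -89.8]
contact_force: [0.1, -0.2, 0.0]
gripper_width: 0.029
gripper_force: 0.0
time_s: 6.45
tcp_pos: [0.4907, -0.4246, 0.1122]
eef_rot: [-179.9, -0.1, -89.8]
contact_force: [-0.3, -0.2, -1.2]
gripper_width: 0.0004
gripper_force: 0.0
tcp [ 0.4907 -0.4246  0.1122] [-1.7986e+02 -6.0000e-02 -8.9760e+01] cam [ 0.49  -0.499  0.266]
```

View pics/w4.png

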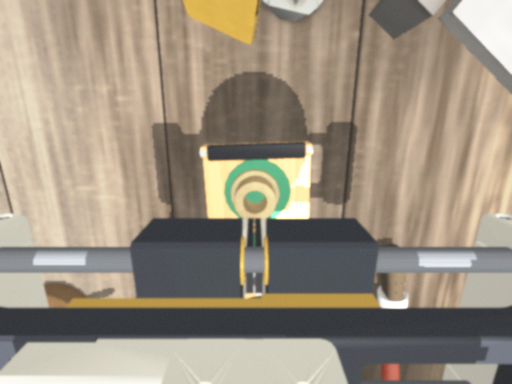

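The fingers closed to zero with the bush still on its pad at (255,195), so this grasp missed. I'll measure where the bush is relative to the fingers.

```bash
python3 - <<'E'
from bores import *
c=dict(np.load("pics/w4.npz"));print(seats(c).round(1));bores(c,(.045,),8)
H,S,V=masks(c)
d=c["range_z"];T=c["world_from_camera"];K=c["intrinsics"]
for u,v in [(255,195),(255,180),(240,185),(250,225),(250,240),(250,260),(262,225),(262,240)]:
    z=d[v,u];print(u,v,z,(T@np.r_[np.linalg.solve(K,[u,v,1])*z,1])[:3].round(3) if z>0 else "")
E
```

```text
[[ 488.2 -423.    56.2   59.7]]
px 254.0 239.5 area 22.0 {0.045: [490.2, -381.2]}
px 254.6 196.5 area 137.0 {0.045: [489.9, -423.5]}
255 195 0.2639459 [ 0.489 -0.42   0.014]
255 180 0.232786 [ 0.49  -0.441  0.041]
240 185 0.23582599 [ 0.502 -0.436  0.039]
250 225 0.15917799 [ 0.493 -0.435  0.119]
250 240 0.14139326 [ 0.492 -0.435  0.138]
250 260 0.08413395 [ 0.492 -0.455  0.191]
262 225 0.15684225 [ 0.486 -0.436  0.121]
262 240 0.13712153 [ 0.486 -0.437  0.141]
```

```bash
python3 - <<'E'
from h import *
c=dict(np.load("pics/w4.npz"))
d=c["range_z"];T=c["world_from_camera"];K=c["intrinsics"]
for u in (250,260):
  for v in range(202,230,2):
    z=d[v,u];print(u,v,c["color"][v,u],(T@np.r_[np.linalg.solve(K,[u,v,1])*z,1])[:3].round(3))
E
```

```text
250 202 [161 161 116] [ 0.494 -0.414  0.017]
250 204 [172 151 108] [ 0.494 -0.414  0.023]
250 206 [162 141  99] [ 0.494 -0.414  0.028]
250 208 [160 138 101] [ 0.494 -0.414  0.034]
250 210 [152 129  93] [ 0.494 -0.414  0.038]
250 212 [182 158 115] [ 0.494 -0.414  0.045]
250 214 [224 201 149] [ 0.494 -0.412  0.045]
250 216 [221 196 151] [ 0.494 -0.411  0.045]
250 218 [136 120  95] [ 0.493 -0.435  0.108]
250 220 [57 57 57] [ 0.493 -0.435  0.112]
250 222 [55 55 58] [ 0.493 -0.435  0.115]
250 224 [51 50 53] [ 0.493 -0.435  0.118]
250 226 [53 54 55] [ 0.493 -0.434  0.12 ]
250 228 [53 53 55] [ 0.493 -0.435  0.123]
260 202 [154 150 108] [ 0.485 -0.414  0.019]
260 204 [159 137  99] [ 0.485 -0.415  0.025]
260 206 [158 136  99] [ 0.485 -0.415  0.031]
260 208 [159 136  99] [ 0.485 -0.414  0.034]
260 210 [164 142 103] [ 0.485 -0.415  0.041]
260 212 [211 183 135] [ 0.485 -0.414  0.044]
260 214 [237 219 164] [ 0.485 -0.412  0.044]
260 216 [234 214 160] [ 0.485 -0.411  0.046]
260 218 [184 167 132] [ 0.485 -0.409  0.045]
260 220 [134 129 119] [ 0.485 -0.407  0.044]
260 222 [130 129 116] [ 0.487 -0.435  0.114]
260 224 [122 120 111] [ 0.487 -0.435  0.117]
260 226 [112 111 107] [ 0.487 -0.435  0.121]
260 228 [104 105  97] [ 0.487 -0.435  0.123]
```

```bash
python3 - <<'E'
from h import *
c=dict(np.load("pics/w4.npz"))
cv2.imwrite("pics/w4c.png",cv2.resize(c["color"][150:300,180:330],None,fx=4,fy=4,interpolation=cv2.INTER_CUBIC)[:,:,::-1])
E
```

```text
(no output)
```

View pics/w4c.png

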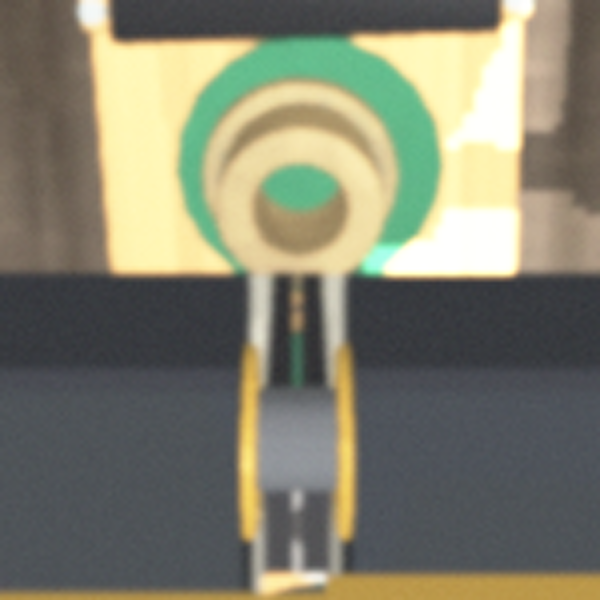

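The depth puts the visible fingertips only about 5 mm ahead of the TCP, not 25 mm. I'll check that against the earlier image with open fingers.

```bash
python3 - <<'E'
from h import *
for f in("w1","w3","w4"):
    c=dict(np.load(f"pics/{f}.npz"))
    d=c["range_z"];K=c["intrinsics"];v,u=np.mgrid[:384,:512]
    P=np.einsum("ij,jhw->ihw",np.linalg.inv(K),np.array([u,v,np.ones_like(u)]))*d
    P=np.einsum("ij,jhw->ihw",c["hand_eye"][:3,:3],P)+c["hand_eye"][:3,3][:,None,None]
    m=(d>0)&(d<.2)&(abs(P[0])<.03)&(P[2]<.04)
    for s in (-1,1):
        q=m&(P[1]*s>0); z=P[2][q]; i=np.argsort(-z)[:8]
        print(f,s,(P[:,q][:,i].T*1000).round(0).tolist()[::2],"px",u[q][i][:3],v[q][i][:3])
E
```

```text
w1 -1 [[10.0, -45.0, 5.0], [10.0, -46.0, 4.0], [-2.0, -44.0, 4.0], [6.0, -44.0, 4.0]] px [180 181 179] [218 218 218]
w1 1 [[-3.0, 44.0, 5.0], [10.0, 46.0, 5.0], [5.0, 44.0, 5.0], [5.0, 44.0, 4.0]] px [324 325 329] [236 224 218]
w3 -1 [[10.0, -44.0, 5.0], [-2.0, -44.0, 4.0], [-3.0, -44.0, 4.0], [10.0, -45.0, 4.0]] px [181 182 183] [218 225 236]
w3 1 [[-3.0, 44.0, 5.0], [-4.0, 44.0, 4.0], [3.0, 44.0, 4.0], [10.0, 46.0, 4.0]] px [324 329 324] [237 218 238]
w4 -1 [[10.0, -3.0, 5.0], [10.0, -1.0, 4.0], [11.0, -3.0, 3.0], [10.0, -3.0, 3.0]] px [249 251 252] [218 218 218]
w4 1 [[9.0, 2.0, 5.0], [10.0, 1.0, 4.0], [10.0, 3.0, 3.0], [10.0, 1.0, 2.0]] px [256 258 255] [219 218 218]
```

Open and closed views agree that the tips are about 5 mm ahead of the reported TCP. I'll open, descend about 2 cm deeper than before, and check the force.

```bash
python3 -m crank '[[[0,0,0],[0,0,0],-1],[[0,0,0],[0,0,0],-1],[[0,0,0],[0,0,0],-1],[[0,0,0],[0,0,0],-1],[[0,0,0],[0,0,0],-1],[[0,0,0],[0,0,0],-1],[[0,0,0],[0,0,0],-1],[[0,0,0],[0,0,0],-1]]'
python3 -m crank '[[[0,0,0],[0,0,0],-1],[[0,0,0],[0,0,3],-1],[[0,0,0],[0,0,2],-1],[[0,0,0],[0,0,1],-1],[[0,0,0],[0,0,0.7],-1],[[0,0,0],[0,0,0],-1]]'
python3 -m crank '[[[0,0,0],[0,0,0.5],-1],[[0,0,0],[0,0,0.4],-1],[[0,0,0],[0,0,0.4],-1],[[0,0,0],[0,0,0],-1],[[0,0,0],[0,0,0],-1]]'
```

```text
time_s: 7.3
tcp_pos: [0.4901, -0.4243, 0.1105]
eef_rot: [-180.0, -0.0, -89.8]
contact_force: [0.2, -0.2, 0.1]
gripper_width: 0.0588
gripper_force: 0.0
time_s: 7.9
tcp_pos: [0.4899, -0.4243, 0.0429]
eef_rot: [179.9, 0.0, -89.8]
contact_force: [-0.1, 0.8, -0.1]
gripper_width: 0.0877
gripper_force: 0.0
time_s: 8.4
tcp_pos: [0.4901, -0.4244, 0.0305]
eef_rot: [180.0, -0.0, -89.8]
contact_force: [0.2, -0.8, 0.1]
gripper_width: 0.0874
gripper_force: 0.0
```

```bash
python3 -m crank '[[[0,0,0],[0,0,0],1],[[0,0,0],[0,0,0],1],[[0,0,0],[0,0,0],1],[[0,0,0],[0,0,0],1],[[0,0,0],[0,0,0],1],[[0,0,0],[0,0,0],1],[[0,0,0],[0,0,0],1],[[0,0,0],[0,0,0],1]]' 30
python3 -m crank '[[[0,0,0],[0,0,0],1],[[0,0,0],[0,0,0],1]]'
```

```text
time_s: 9.2
tcp_pos: [0.4901, -0.4243, 0.0305]
eef_rot: [-180.0, -0.0, -89.8]
contact_force: [-0.3, -0.0, -0.5]
gripper_width: 0.0345
gripper_force: 30.0
time_s: 9.4
tcp_pos: [0.4901, -0.4243, 0.0305]
eef_rot: [180.0, 0.0, -89.8]
contact_force: [1.1, -0.8, -0.5]
gripper_width: 0.0346
gripper_force: 30.0
```

Gripped (34.6 mm opening at 30 N). Now lift, swing across and stop above the first seat.

```bash
python3 -m crank '[[[0,0,0],[0,0,-1.5],1],[[0,0,0],[0,0,-3],1],[[0,0,0],[0,0,-4.5],1],[[0,0,0],[0,0,-5],1],[[0,0,0],[0,0,-5],1],[[0,0,0],[0,0,-5],1],[[0,0,0],[0,0,-5],1],[[0,0,0],[-2,0,-2],1]]'
python3 -m crank '[[[0,0,0],[-4,0,0],1],[[0,0,0],[-4.8,0,0],1],[[0,0,0],[-4.8,0,0],1],[[0,0,0],[-4.8,0,0],1],[[0,0,0],[-4.8,0,0],1],[[0,0,0],[-4.8,0,0],1],[[0,0,0],[-4.8,0,0],1],[[0,0,0],[-4.8,-0.2,0],1]]'
python3 -m crank '[[[0,0,0],[-4.8,-0.2,0],1],[[0,0,0],[-4.8,-0.2,0],1],[[0,0,0],[-4.8,-0.2,0],1],[[0,0,0],[-4.8,0,0],1],[[0,0,0],[-2.6,0,0],1],[[0,0,0],[0,0,4],1],[[0,0,0],[0,0,4],1],[[0,0,0],[0,0,0],1]]'
python3 -m crank '[[[0,0,0],[0,0,4],1],[[0,0,0],[0,0,4],1],[[0,0,0],[0,0,4],1],[[0,0,0],[0,0,3],1],[[0,0,0],[0,0,0],1],[[0,0,0],[0,0,0],1]]'
```

```text
time_s: 10.2
tcp_pos: [0.4903, -0.4063, 0.3473]
eef_rot: [-179.6, -0.3, -89.8]
contact_force: [0.8, 0.4, -1.0]
gripper_width: 0.0345
gripper_force: 30.0
time_s: 11.0
tcp_pos: [0.4894, -0.0266, 0.3418]
eef_rot: [-179.9, 0.0, -89.8]
contact_force: [1.3, -0.1, -0.8]
gripper_width: 0.0346
gripper_force: 30.0
time_s: 11.8
tcp_pos: [0.4923, 0.1883, 0.2561]
eef_rot: [179.5, -0.2, -89.8]
contact_force: [-0.0, -0.5, -0.8]
gripper_width: 0.0345
gripper_force: 30.0
time_s: 12.4
tcp_pos: [0.4969, 0.1902, 0.1127]
eef_rot: [-179.9, 0.0, -89.7]
contact_force: [-0.3, 0.2, -0.3]
gripper_width: 0.0345
gripper_force: 30.0
```

```bash
python3 -m crank '[[[0,0,0],[0,0.06,3],1],[[0,0,0],[0,0,2.5],1],[[0,0,0],[0,0,1.5],1],[[0,0,0],[0,0,0.7],1],[[0,0,0],[0,0,0.3],1],[[0,0,0],[0,0,0.15],1],[[0,0,0],[0,0,0],1],[[0,0,0],[0,0,0],1]]'
```

```text
time_s: 13.2
tcp_pos: [0.4961, 0.1906, 0.0304]
eef_rot: [-179.9, 0.1, -89.7]
contact_force: [0.3, 0.1, 4.7]
gripper_width: 0.0345
gripper_force: 30.0
```

Contact is about 5 N, so the bush is seated. Release, rise and check.

```bash
python3 -m crank '[[[0,0,0],[0,0,0],-1],[[0,0,0],[0,0,0],-1],[[0,0,0],[0,0,0],-1],[[0,0,0],[0,0,0],-1],[[0,0,0],[0,0,0],-1],[[0,0,0],[0,0,-1],-1],[[0,0,0],[0,0,-3],-1],[[0,0,0],[0,0,-4],-1]]'
python3 -m crank '[[[0,0,0],[2.4,0,-4],-1],[[0,0,0],[2.4,0,-4],-1],[[0,0,0],[2.4,0,-4],-1],[[0,0,0],[0,0,-2],-1],[[0,0,0],[0,0,0],-1],[[0,0,0],[0,0,0],-1]]'
python3 - <<'E'
from bores import *
c=wrist('w5');print(seats(c).round(1));bores(c,(.045,))
cv2.imwrite("pics/w5c.png",c["color"][:,:,::-1])
E
```

```text
time_s: 14.0
tcp_pos: [0.4939, 0.1888, 0.1089]
eef_rot: [179.8, -0.1, -89.8]
contact_force: [0.8, -0.7, 0.6]
gripper_width: 0.0869
gripper_force: 0.0
time_s: 14.6
tcp_pos: [0.4951, 0.1176, 0.2497]
eef_rot: [-179.9, 0.1, -89.8]
contact_force: [-0.6, 1.0, -0.0]
gripper_width: 0.0873
gripper_force: 0.0
tcp [0.4951 0.1176 0.2497] [-1.7994e+02  6.0000e-02 -8.9780e+01] cam [0.495 0.043 0.404]
[[511.7 327.9  40.4  66.2]
 [496.  191.7  56.4  57.3]]
px 247.7 242.8 area 257.0 {0.045: [503.5, 235.6]}
px 251.8 204.0 area 332.5 {0.045: [497.6, 174.7]}
```

View pics/w5.png

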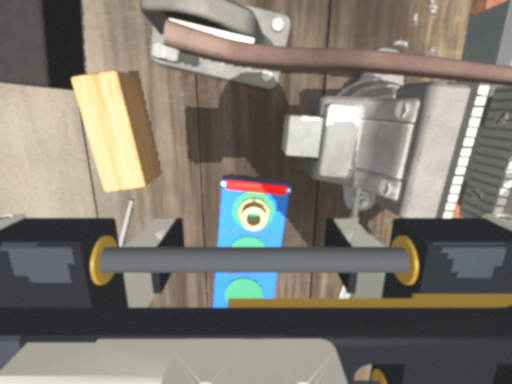

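The bronze bush stands on the red-end seat at (255,212), and its green ring looks even all round. Next is the steel bush.

```bash
python3 -m crank '[[[0,0,0],[0,0,-4],-1],[[0,0,0],[1,0,-3.5],-1],[[0,0,0],[4.5,0.2,0],-1],[[0,0,0],[4.8,0.2,0],-1],[[0,0,0],[4.8,0.2,0],-1],[[0,0,0],[4.8,0.2,0],-1],[[0,0,0],[4.8,0.2,0],-1],[[0,0,0],[4.8,0.2,0],-1]]'
python3 -m crank '[[[0,0,0],[4.8,0.2,0],-1],[[0,0,0],[4.8,0,0],-1],[[0,0,0],[4.8,0,0],-1],[[0,0,0],[2.7,0,2],-1],[[0,0,0],[0,0,4.5],-1],[[0,0,0],[0,0,4.5],-1],[[0,0,0],[0,0,0],-1],[[0,0,0],[0,0,0],-1]]'
python3 - <<'E'
from bores import *
c=wrist('w6');print(seats(c).round(1));bores(c,(.049,.037))
E
```

```text
time_s: 15.45
tcp_pos: [0.4837, -0.1788, 0.3228]
eef_rot: [179.9, 0.0, -89.7]
contact_force: [2.0, 0.0, 0.7]
gripper_width: 0.0876
gripper_force: 0.0
time_s: 16.25
tcp_pos: [0.483, -0.3483, 0.2137]
eef_rot: [179.8, 0.0, -89.7]
contact_force: [1.1, -0.6, 0.9]
gripper_width: 0.088
gripper_force: 0.0
tcp [ 0.483  -0.3483  0.2137] [179.82   0.   -89.72] cam [ 0.484 -0.423  0.368]
[[ 485.  -349.8   58.8   59.7]
 [ 487.6 -423.4   59.8   59.9]]
px 251.4 221.6 area 149.5 {0.049: [484.9, -280.6], 0.037: [484.9, -278.1]}
px 253.0 170.3 area 45.5 {0.049: [483.1, -349.0], 0.037: [483.1, -347.7]}
```

```bash
python3 -m crank '[[[0,0,0],[0.1,0,4],-1],[[0,0,0],[0,0,4.5],-1],[[0,0,0],[0,0,4],-1],[[0,0,0],[0,0,3],-1],[[0,0,0],[0,0,1.5],-1],[[0,0,0],[0,0,0.8],-1],[[0,0,0],[0,0,0.5],-1],[[0,0,0],[0,0,0],-1]]'
python3 -m crank '[[[0,0,0],[0,0,0],1],[[0,0,0],[0,0,0],1],[[0,0,0],[0,0,0],1],[[0,0,0],[0,0,0],1],[[0,0,0],[0,0,0],1],[[0,0,0],[0,0,0],1],[[0,0,0],[0,0,0],1],[[0,0,0],[0,0,0],1]]' 30
python3 -m crank '[[[0,0,0],[0,0,0],1],[[0,0,0],[0,0,0],1],[[0,0,0],[0,0,0],1]]'
```

```text
time_s: 17.1
tcp_pos: [0.4843, -0.3496, 0.0321]
eef_rot: [-179.9, -0.0, -89.7]
contact_force: [0.3, -0.4, 0.3]
gripper_width: 0.0878
gripper_force: 0.0
time_s: 17.9
tcp_pos: [0.4832, -0.3494, 0.0309]
eef_rot: [180.0, 0.0, -89.8]
contact_force: [-0.6, -0.1, 0.3]
gripper_width: 0.0294
gripper_force: 3.2
time_s: 18.2
tcp_pos: [0.4832, -0.3493, 0.0309]
eef_rot: [180.0, 0.0, -89.8]
contact_force: [0.1, 0.1, -0.7]
gripper_width: 0.0289
gripper_force: 30.0
```

```bash
python3 -m crank '[[[0,0,0],[0,0,-1.5],1],[[0,0,0],[0,0,-3],1],[[0,0,0],[0,0,-4.5],1],[[0,0,0],[0,0,-5],1],[[0,0,0],[0,0,-5],1],[[0,0,0],[0,0,-5],1],[[0,0,0],[0,0,-5],1],[[0,0,0],[-2,0,-2],1]]'
python3 -m crank '[[[0,0,0],[-4,0,0],1],[[0,0,0],[-4.8,0,0],1],[[0,0,0],[-4.8,0,0],1],[[0,0,0],[-4.8,0,0],1],[[0,0,0],[-4.8,0,0],1],[[0,0,0],[-4.8,0,0],1],[[0,0,0],[-4.8,-0.4,0],1],[[0,0,0],[-4.8,-0.5,0],1]]'
python3 -m crank '[[[0,0,0],[-4.8,-0.5,0],1],[[0,0,0],[-4.8,-0.5,0],1],[[0,0,0],[-4.8,-0.4,0],1],[[0,0,0],[-4.8,0,0],1],[[0,0,0],[-2.5,0,0],1],[[0,0,0],[0,0,4],1],[[0,0,0],[0,0,4],1],[[0,0,0],[0,0,0],1]]'
python3 -m crank '[[[0,0,0],[0,0,4],1],[[0,0,0],[0,0,4],1],[[0,0,0],[0,0,4],1],[[0,0,0],[0,0,3],1],[[0,0,0],[0,0,0],1],[[0,0,0],[0,0,0],1]]'
```

```text
time_s: 19.0
tcp_pos: [0.4839, -0.3312, 0.3463]
eef_rot: [-179.7, -0.2, -89.9]
contact_force: [0.3, 0.8, -0.8]
gripper_width: 0.0293
gripper_force: 30.0
time_s: 19.8
tcp_pos: [0.4898, 0.0485, 0.3412]
eef_rot: [-180.0, 0.0, -89.8]
contact_force: [1.8, 0.1, -1.1]
gripper_width: 0.0285
gripper_force: 30.0
time_s: 20.6
tcp_pos: [0.5006, 0.2621, 0.2552]
eef_rot: [179.5, -0.3, -89.8]
contact_force: [-0.7, 0.6, -1.7]
gripper_width: 0.0287
gripper_force: 30.0
time_s: 21.2
tcp_pos: [0.5048, 0.2642, 0.1129]
eef_rot: [-179.9, 0.0, -89.7]
contact_force: [1.0, 0.2, 0.1]
gripper_width: 0.0285
gripper_force: 30.0
```

```bash
python3 -m crank '[[[0,0,0],[0,0.1,3],1],[[0,0,0],[0,0,2.5],1],[[0,0,0],[0,0,1.5],1],[[0,0,0],[0,0,0.7],1],[[0,0,0],[0,0,0.3],1],[[0,0,0],[0,0,0.15],1],[[0,0,0],[0,0,0],1],[[0,0,0],[0,0,0],1]]'
python3 -m crank '[[[0,0,0],[0,0,0],-1],[[0,0,0],[0,0,0],-1],[[0,0,0],[0,0,0],-1],[[0,0,0],[0,0,0],-1],[[0,0,0],[0,0,0],-1],[[0,0,0],[0,0,-1],-1],[[0,0,0],[0,0,-3],-1],[[0,0,0],[0,0,-4],-1]]'
python3 -m crank '[[[0,0,0],[0,0,-4],-1],[[0,0,0],[0,0,-4],-1],[[0,0,0],[0,0,-4],-1],[[0,0,0],[0,0,-4],-1],[[0,0,0],[0,0,0],-1],[[0,0,0],[0,0,0],-1]]'
python3 - <<'E'
from bores import *
c=wrist('w7');print(seats(c).round(1));bores(c,(.049,.045))
cv2.imwrite("pics/w7c.png",cv2.resize(c["color"][60:240,170:340],None,fx=3,fy=3,interpolation=cv2.INTER_CUBIC)[:,:,::-1])
E
```

```text
time_s: 22.0
tcp_pos: [0.5037, 0.2646, 0.0309]
eef_rot: [-179.9, 0.1, -89.7]
contact_force: [-0.3, -0.2, 4.0]
gripper_width: 0.0289
gripper_force: 30.0
time_s: 22.8
tcp_pos: [0.5017, 0.2628, 0.1093]
eef_rot: [179.8, -0.2, -89.8]
contact_force: [1.3, 0.8, -0.4]
gripper_width: 0.0853
gripper_force: 0.0
time_s: 23.4
tcp_pos: [0.5028, 0.2639, 0.2712]
eef_rot: [-179.9, 0.1, -89.8]
contact_force: [-0.7, -1.0, 0.2]
gripper_width: 0.0876
gripper_force: 0.0
tcp [0.5028 0.2639 0.2712] [-1.7988e+02  1.3000e-01 -8.9770e+01] cam [0.503 0.189 0.425]
[[518.6 396.7  30.3  63.7]
 [511.2 337.5  60.6  61.3]
 [504.  264.4  60.4  60.9]
 [496.1 190.7  60.3  60.7]]
px 243.8 240.2 area 457.5 {0.049: [518.0, 388.0], 0.045: [518.1, 389.0]}
px 253.5 162.0 area 46.0 {0.049: [503.3, 264.3], 0.045: [503.3, 264.7]}
px 259.3 109.3 area 131.5 {0.049: [495.7, 191.5], 0.045: [495.6, 191.5]}
```

View pics/w7c.png

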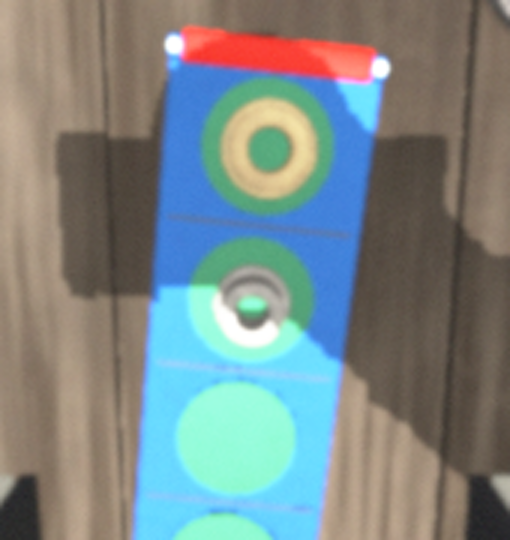

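Both bushes measure within about 1 mm of their seat centres. Next is the collar.

```bash
python3 -m crank '[[[0,0,0],[0,0,-4],-1],[[0,0,0],[4,0.2,-1],-1],[[0,0,0],[4.8,0.3,0],-1],[[0,0,0],[4.8,0.3,0],-1],[[0,0,0],[4.8,0.3,0],-1],[[0,0,0],[4.8,0.3,0],-1],[[0,0,0],[4.8,0.3,0],-1],[[0,0,0],[4.8,0.3,0],-1]]'
python3 -m crank '[[[0,0,0],[4.8,0,0],-1],[[0,0,0],[4.8,0,0],-1],[[0,0,0],[4.8,0,0],-1],[[0,0,0],[4.8,0,1],-1],[[0,0,0],[2.2,0,4],-1],[[0,0,0],[0,0,4.5],-1],[[0,0,0],[0,0,4.5],-1],[[0,0,0],[0,0,4.5],-1]]'
python3 -m crank '[[[0,0,0],[0,0,0],-1],[[0,0,0],[0,0,0],-1],[[0,0,0],[0,0,0],-1]]'
```

```text
time_s: 24.25
tcp_pos: [0.4828, -0.0662, 0.3185]
eef_rot: [179.9, -0.0, -89.7]
contact_force: [1.2, 0.2, -0.3]
gripper_width: 0.0878
gripper_force: 0.0
time_s: 25.05
tcp_pos: [0.4834, -0.2785, 0.1317]
eef_rot: [179.9, 0.0, -89.8]
contact_force: [1.2, 0.3, -0.8]
gripper_width: 0.0875
gripper_force: 0.0
time_s: 25.35
tcp_pos: [0.4864, -0.2788, 0.1367]
eef_rot: [-179.9, -0.1, -89.7]
contact_force: [-0.7, 1.1, 1.1]
gripper_width: 0.0878
gripper_force: 0.0
```

```bash
python3 -m crank '[[[0,0,0],[-0.1,0.1,4],-1],[[0,0,0],[0,0,3.5],-1],[[0,0,0],[0,0,1.5],-1],[[0,0,0],[0,0,0.8],-1],[[0,0,0],[0,0,0.6],-1],[[0,0,0],[0,0,0.3],-1],[[0,0,0],[0,0,0],-1],[[0,0,0],[0,0,0],-1]]'
python3 -m crank '[[[0,0,0],[0,0,0],1],[[0,0,0],[0,0,0],1],[[0,0,0],[0,0,0],1],[[0,0,0],[0,0,0],1],[[0,0,0],[0,0,0],1],[[0,0,0],[0,0,0],1],[[0,0,0],[0,0,0],1],[[0,0,0],[0,0,0],1]]' 35
python3 -m crank '[[[0,0,0],[0,0,0],1],[[0,0,0],[0,0,0],1]]'
```

```text
time_s: 26.15
tcp_pos: [0.4845, -0.2775, 0.0284]
eef_rot: [-179.9, -0.0, -89.8]
contact_force: [0.4, 0.8, 0.5]
gripper_width: 0.0877
gripper_force: 0.0
time_s: 26.95
tcp_pos: [0.484, -0.2774, 0.0275]
eef_rot: [-180.0, -0.0, -89.8]
contact_force: [0.3, 0.5, -0.2]
gripper_width: 0.0479
gripper_force: 35.0
time_s: 27.15
tcp_pos: [0.484, -0.2774, 0.0275]
eef_rot: [-180.0, -0.0, -89.8]
contact_force: [1.3, -0.3, -0.5]
gripper_width: 0.0483
gripper_force: 35.0
```

```bash
python3 -m crank '[[[0,0,0],[0,0,-1.5],1],[[0,0,0],[0,0,-3],1],[[0,0,0],[0,0,-4.5],1],[[0,0,0],[0,0,-5],1],[[0,0,0],[0,0,-5],1],[[0,0,0],[0,0,-5],1],[[0,0,0],[0,0,-5],1],[[0,0,0],[-2,0,-2],1]]'
python3 -m crank '[[[0,0,0],[-4,0,0],1],[[0,0,0],[-4.8,0,0],1],[[0,0,0],[-4.8,0,0],1],[[0,0,0],[-4.8,0,0],1],[[0,0,0],[-4.8,0,0],1],[[0,0,0],[-4.8,-0.4,0],1],[[0,0,0],[-4.8,-0.5,0],1],[[0,0,0],[-4.8,-0.5,0],1]]'
python3 -m crank '[[[0,0,0],[-4.8,-0.6,0],1],[[0,0,0],[-4.8,-0.5,0],1],[[0,0,0],[-4.8,-0.5,0],1],[[0,0,0],[-4.8,0,0],1],[[0,0,0],[-2.75,0,0],1],[[0,0,0],[0,0,4],1],[[0,0,0],[0,0,4],1],[[0,0,0],[0,0,0],1]]'
python3 -m crank '[[[0,0,0],[0,0,4],1],[[0,0,0],[0,0,4],1],[[0,0,0],[0,0,4],1],[[0,0,0],[0,0,3],1],[[0,0,0],[0,0,0],1],[[0,0,0],[0,0,0],1],[[0,0,0],[0,0,0],1]]'
```

```text
time_s: 27.95
tcp_pos: [0.4846, -0.2589, 0.3425]
eef_rot: [-179.7, -0.1, -89.9]
contact_force: [0.1, 1.0, -2.6]
gripper_width: 0.0481
gripper_force: 35.0
time_s: 28.75
tcp_pos: [0.4954, 0.1206, 0.3373]
eef_rot: [180.0, 0.0, -89.8]
contact_force: [1.2, -0.9, -1.7]
gripper_width: 0.048
gripper_force: 35.0
time_s: 29.55
tcp_pos: [0.5081, 0.3362, 0.2508]
eef_rot: [179.5, -0.4, -89.8]
contact_force: [-0.6, 0.3, -2.7]
gripper_width: 0.0483
gripper_force: 35.0
time_s: 30.25
tcp_pos: [0.5129, 0.3395, 0.1104]
eef_rot: [-179.8, 0.1, -89.7]
contact_force: [1.1, 0.1, -0.7]
gripper_width: 0.0483
gripper_force: 35.0
```

```bash
python3 -m crank '[[[0,0,0],[0,0.05,3],1],[[0,0,0],[0,0,2.5],1],[[0,0,0],[0,0,1.5],1],[[0,0,0],[0,0,0.5],1],[[0,0,0],[0,0,0],1],[[0,0,0],[0,0,0],1],[[0,0,0],[0,0,0],1]]'
```

```text
time_s: 30.95
tcp_pos: [0.5116, 0.339, 0.0341]
eef_rot: [-179.9, 0.1, -89.8]
contact_force: [-0.3, -0.2, -1.2]
gripper_width: 0.048
gripper_force: 35.0
```

```bash
python3 -m crank '[[[0,0,0],[0.06,0.03,0.2],1],[[0,0,0],[0,0,0.3],1],[[0,0,0],[0,0,0.15],1],[[0,0,0],[0,0,0],1],[[0,0,0],[0,0,0],1]]'
python3 -m crank '[[[0,0,0],[0,0,0],-1],[[0,0,0],[0,0,0],-1],[[0,0,0],[0,0,0],-1],[[0,0,0],[0,0,0],-1],[[0,0,0],[0,0,0],-1],[[0,0,0],[0,0,-1],-1],[[0,0,0],[0,0,-3],-1],[[0,0,0],[0,0,-4],-1]]'
python3 -m crank '[[[0,0,0],[0,0,-4.5],-1],[[0,0,0],[0,0,-4.5],-1],[[0,0,0],[0,0,-4.5],-1],[[0,0,0],[0,0,-4],-1],[[0,0,0],[0,0,-3],-1],[[0,0,0],[0,0,0],-1],[[0,0,0],[0,0,0],-1]]'
python3 - <<'E'
from bores import *
c=wrist('w8');print(seats(c).round(1));bores(c,(.049,.045,.037))
E
```

```text
time_s: 31.45
tcp_pos: [0.5108, 0.3379, 0.0274]
eef_rot: [-180.0, 0.0, -89.7]
contact_force: [-3.7, -1.4, 11.0]
gripper_width: 0.0484
gripper_force: 35.0
time_s: 32.25
tcp_pos: [0.5097, 0.3366, 0.1056]
eef_rot: [179.8, -0.2, -89.8]
contact_force: [0.5, 1.0, -0.4]
gripper_width: 0.0874
gripper_force: 0.0
time_s: 32.95
tcp_pos: [0.5105, 0.3377, 0.3122]
eef_rot: [-179.9, 0.1, -89.8]
contact_force: [-0.7, -0.1, -0.7]
gripper_width: 0.0878
gripper_force: 0.0
tcp [0.5105 0.3377 0.3122] [-1.7994e+02  1.1000e-01 -8.9770e+01] cam [0.51  0.263 0.466]
[[518.9 411.5  60.3  61.7]
 [503.8 264.3  60.2  60.4]
 [496.1 190.9  60.9  61.3]]
px 254.1 155.6 area 177.5 {0.049: [509.9, 335.6], 0.045: [509.9, 335.9], 0.037: [509.9, 336.6]}
px 258.9 108.7 area 62.0 {0.049: [503.0, 264.4], 0.045: [502.9, 264.4], 0.037: [502.9, 264.4]}
px 264.6 55.0 area 90.0 {0.049: [495.4, 190.4], 0.045: [495.3, 190.1], 0.037: [495.2, 189.4]}
```

The collar is on its seat, about 1–2 mm off at most. Now the gear: move over it and take a close look.

```bash
python3 -m crank '[[[0,0,0],[3,0.4,-1],-1],[[0,0,0],[4.8,0.5,0],-1],[[0,0,0],[4.8,0.5,0],-1],[[0,0,0],[4.8,0.5,0],-1],[[0,0,0],[4.8,0.5,0],-1],[[0,0,0],[4.8,0.5,0],-1],[[0,0,0],[4.8,0.4,0],-1],[[0,0,0],[4.8,0,0],-1]]'
python3 -m crank '[[[0,0,0],[4.8,0,0],-1],[[0,0,0],[4.8,0,0],-1],[[0,0,0],[4.8,0,0],-1],[[0,0,0],[2.8,0,2],-1],[[0,0,0],[0,0,4.5],-1],[[0,0,0],[0,0,4],-1],[[0,0,0],[0,0,0],-1],[[0,0,0],[0,0,0],-1]]'
python3 - <<'E'
from bores import *
c=wrist('w9');print(seats(c).round(1));bores(c,(.034,),8)
cv2.imwrite("pics/w9c.png",cv2.resize(c["color"][80:260,170:340],None,fx=3,fy=3,interpolation=cv2.INTER_CUBIC)[:,:,::-1])
E
```

```text
time_s: 33.8
tcp_pos: [0.4776, -0.0304, 0.3201]
eef_rot: [179.9, -0.0, -89.7]
contact_force: [0.4, -0.2, 0.4]
gripper_width: 0.0879
gripper_force: 0.0
time_s: 34.6
tcp_pos: [0.4795, -0.2007, 0.216]
eef_rot: [179.9, -0.0, -89.7]
contact_force: [0.9, -0.1, 1.8]
gripper_width: 0.0873
gripper_force: 0.0
tcp [ 0.4795 -0.2007  0.216 ] [ 1.7986e+02 -4.0000e-02 -8.9740e+01] cam [ 0.48  -0.275  0.37 ]
[[ 482.1 -275.6   59.7   60. ]
 [ 484.8 -349.    59.3   60.2]]
px 253.1 169.5 area 46.0 {0.034: [479.5, -200.4]}
px 252.6 152.9 area 249.0 {0.034: [480.2, -221.6]}
px 14.6 136.0 area 16.0 {0.034: [772.1, -241.3]}
px 21.9 126.2 area 9.0 {0.034: [760.6, -253.1]}
px 3.3 115.3 area 10.0 {0.034: [780.0, -265.9]}
```

View pics/w9c.png

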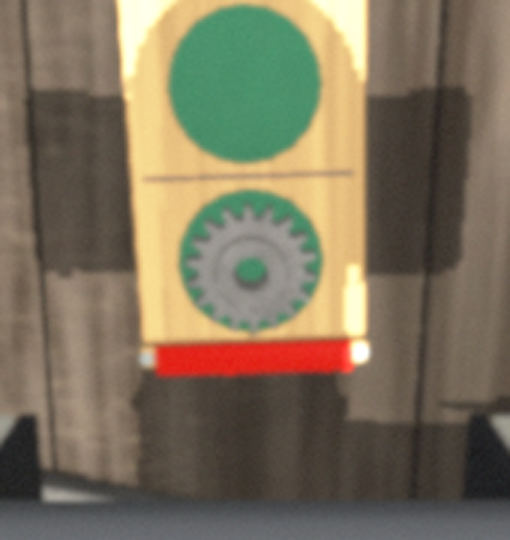

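The gear is centred at crop (250,267), i.e. (479.5, -200.4) mm. Descend and grip its rim.

```bash
python3 -m crank '[[[0,0,0],[0,0,4],-1],[[0,0,0],[0,0,4.5],-1],[[0,0,0],[0,0,4.5],-1],[[0,0,0],[0,0,3],-1],[[0,0,0],[0,0,1.5],-1],[[0,0,0],[0,0,0.8],-1],[[0,0,0],[0,0,0],-1],[[0,0,0],[0,0,0],-1]]'
python3 -m crank '[[[0,0,0],[0,0,0.5],-1],[[0,0,0],[0,0,0.4],-1],[[0,0,0],[0,0,0],-1],[[0,0,0],[0,0,0],1],[[0,0,0],[0,0,0],1],[[0,0,0],[0,0,0],1],[[0,0,0],[0,0,0],1],[[0,0,0],[0,0,0],1]]' 35
python3 -m crank '[[[0,0,0],[0,0,0],1],[[0,0,0],[0,0,0],1],[[0,0,0],[0,0,0],1]]'
```

```text
time_s: 35.45
tcp_pos: [0.4813, -0.2005, 0.0346]
eef_rot: [-179.8, -0.0, -89.7]
contact_force: [0.5, -1.4, 0.2]
gripper_width: 0.0875
gripper_force: 0.0
time_s: 36.25
tcp_pos: [0.4798, -0.2005, 0.024]
eef_rot: [180.0, -0.0, -89.8]
contact_force: [-0.0, -1.3, 1.3]
gripper_width: 0.0535
gripper_force: 35.1
time_s: 36.55
tcp_pos: [0.4798, -0.2005, 0.024]
eef_rot: [180.0, -0.0, -89.8]
contact_force: [-0.2, -0.3, 0.9]
gripper_width: 0.0536
gripper_force: 35.0
```

```bash
python3 -m crank '[[[0,0,0],[0,0,-1.5],1],[[0,0,0],[0,0,-3],1],[[0,0,0],[0,0,-4.5],1],[[0,0,0],[0,0,-5],1],[[0,0,0],[0,0,-5],1],[[0,0,0],[0,0,-5],1],[[0,0,0],[0,0,-5],1],[[0,0,0],[-2,0,-2],1]]'
python3 -m crank '[[[0,0,0],[-4,0,0],1],[[0,0,0],[-4.8,0,0],1],[[0,0,0],[-4.8,0,0],1],[[0,0,0],[-4.8,-0.3,0],1],[[0,0,0],[-4.8,-0.5,0],1],[[0,0,0],[-4.8,-0.5,0],1],[[0,0,0],[-4.8,-0.5,0],1],[[0,0,0],[-4.8,-0.5,0],1]]'
python3 -m crank '[[[0,0,0],[-4.8,-0.5,0],1],[[0,0,0],[-4.8,-0.5,0],1],[[0,0,0],[-4.8,-0.5,0],1],[[0,0,0],[-4.8,-0.4,0],1],[[0,0,0],[-2.4,0,0],1],[[0,0,0],[0,0,4],1],[[0,0,0],[0,0,4],1],[[0,0,0],[0,0,0],1]]'
python3 -m crank '[[[0,0,0],[0,0,4],1],[[0,0,0],[0,0,4],1],[[0,0,0],[0,0,4],1],[[0,0,0],[0,0,4],1],[[0,0,0],[0,0,3],1],[[0,0,0],[0,0,0],1],[[0,0,0],[0,0,0],1],[[0,0,0],[0,0,0],1]]'
```

```text
time_s: 37.35
tcp_pos: [0.4808, -0.1818, 0.3389]
eef_rot: [-179.6, -0.1, -89.9]
contact_force: [1.1, 1.5, -3.0]
gripper_width: 0.0535
gripper_force: 35.0
time_s: 38.15
tcp_pos: [0.5004, 0.1976, 0.3336]
eef_rot: [180.0, 0.0, -89.7]
contact_force: [1.4, -0.4, -1.6]
gripper_width: 0.0535
gripper_force: 35.0
time_s: 38.95
tcp_pos: [0.5162, 0.4096, 0.2466]
eef_rot: [179.5, -0.5, -89.8]
contact_force: [-1.4, -0.4, -3.9]
gripper_width: 0.0534
gripper_force: 35.0
time_s: 39.75
tcp_pos: [0.5208, 0.4132, 0.0671]
eef_rot: [-179.8, 0.2, -89.7]
contact_force: [-0.1, 0.2, -1.6]
gripper_width: 0.0534
gripper_force: 35.0
```

```bash
python3 -m crank '[[[0,0,0],[0,0,2],1],[[0,0,0],[0,0,1.2],1],[[0,0,0],[0,0,0.4],1],[[0,0,0],[0,0,0],1],[[0,0,0],[0,0,0],1],[[0,0,0],[0,0,0],1],[[0,0,0],[0,0,0],1]]'
```

```text
time_s: 40.45
tcp_pos: [0.5195, 0.412, 0.0286]
eef_rot: [-180.0, 0.0, -89.8]
contact_force: [0.6, -0.1, -1.6]
gripper_width: 0.0536
gripper_force: 35.0
```

```bash
python3 -m crank '[[[0,0,0],[0.06,0.06,0.2],1],[[0,0,0],[0,0,0.2],1],[[0,0,0],[0,0,0.08],1],[[0,0,0],[0,0,0],1],[[0,0,0],[0,0,0],1]]'
python3 -m crank '[[[0,0,0],[0,0,0],-1],[[0,0,0],[0,0,0],-1],[[0,0,0],[0,0,0],-1],[[0,0,0],[0,0,0],-1],[[0,0,0],[0,0,0],-1],[[0,0,0],[0,0,-1],-1],[[0,0,0],[0,0,-3],-1],[[0,0,0],[0,0,-4],-1]]'
python3 -m crank '[[[0,0,0],[0,0,-4.5],-1],[[0,0,0],[0,0,-4.5],-1],[[0,0,0],[0,0,-4.5],-1],[[0,0,0],[0,0,-4],-1],[[0,0,0],[0,0,-3],-1],[[0,0,0],[0,0,0],-1],[[0,0,0],[0,0,0],-1],[[0,0,0],[0,0,0],-1]]'
python3 - <<'E'
from bores import *
c=wrist('w10');print(seats(c).round(1));bores(c,(.034,.037,.045,.049),15)
cv2.imwrite("pics/w10c.png",cv2.resize(c["color"][30:230,190:330],None,fx=3,fy=3,interpolation=cv2.INTER_CUBIC)[:,:,::-1])
E
```

```text
time_s: 40.95
tcp_pos: [0.5186, 0.4111, 0.024]
eef_rot: [-180.0, 0.0, -89.8]
contact_force: [-3.6, -0.5, 5.1]
gripper_width: 0.0539
gripper_force: 35.0
time_s: 41.75
tcp_pos: [0.5179, 0.41, 0.1027]
eef_rot: [179.9, -0.2, -89.8]
contact_force: [0.5, 0.6, -0.4]
gripper_width: 0.0879
gripper_force: 0.0
time_s: 42.55
tcp_pos: [0.5182, 0.4107, 0.3073]
eef_rot: [179.9, -0.1, -89.8]
contact_force: [0.4, -0.1, -0.3]
gripper_width: 0.0878
gripper_force: 0.0
tcp [0.5182 0.4107 0.3073] [ 1.7993e+02 -6.0000e-02 -8.9770e+01] cam [0.518 0.336 0.461]
[[503.6 264.5  61.1  61.3]
 [495.7 193.9  51.3  56.4]]
px 253.5 157.0 area 28.5 {0.034: [517.9, 410.5], 0.037: [517.9, 410.2], 0.045: [517.9, 409.5], 0.049: [517.9, 409.2]}
px 249.8 149.1 area 158.0 {0.034: [523.7, 397.9], 0.037: [523.7, 397.6], 0.045: [523.7, 397.1], 0.049: [523.7, 396.8]}
px 258.9 109.0 area 214.0 {0.034: [509.9, 337.1], 0.037: [509.9, 337.1], 0.045: [510.0, 337.1], 0.049: [510.0, 337.1]}
px 264.6 55.3 area 47.5 {0.034: [502.3, 262.5], 0.037: [502.3, 262.8], 0.045: [502.5, 263.5], 0.049: [502.6, 263.8]}
px 268.2 15.0 area 348.0 {0.034: [498.0, 211.1], 0.037: [498.1, 211.6], 0.045: [498.3, 212.7], 0.049: [498.4, 213.3]}
```

View pics/w10c.png

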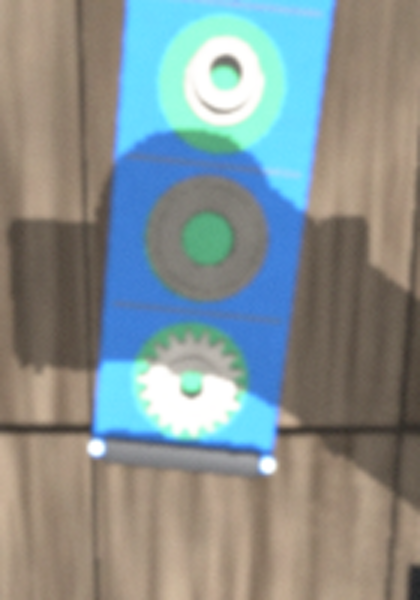

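All four parts stand centred to within about 1.5 mm. From the black end in this view: gear (190,380), collar (207,238), steel (225,75), with bronze beyond at the red end. The arm is clear, so I'm handing in.

```bash
python3 -c "
from plant import r
print(r.close_job())"
```

```text
the job is handed in; nothing more can be done
None
```

The job is handed in: the parts stand upright and released on the blue rack, from the red cap bronze bush, steel bush, collar, gear, each measured within about 2 mm of its seat centre, in about 43 s; the first grasp missed and was repeated without moving the part.

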